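# Unstack the ointment jars onto their check stands

## Robot

A 7-joint arm with a two-finger parallel gripper is mounted at the origin on a cart in front of the work surface, level with it; the furniture and walls round the work are solid. World frame = base frame: x ahead of the robot, y to its left, z up, the work surface at z = 0. Lengths are in m, angles in rad, forces in N, time in s.
With the tool pointing down it reaches from about 0.425 to 0.875 m from the base axis. Payload 9.9 kg.
Tool frame: the origin (TCP) lies midway between the tips of the shut fingers; the grasp point (between the pads) lies arm.grip_depth behind it (arm.grip_depth is the distance from the TCP to the grasp point, in m); z points along the fingers, y is the direction in which the jaws open and shut (so a half turn about z gives the same grasp; the last joint's range is limited). The gripper opens to 85 mm and grips with 20 to 120 N. Pads are 22 mm wide; open, the fingers measure 114 mm over their backs; the gripper's body (76 mm by 85 mm) begins 54 mm behind the grasp point. The pads swing forward as they close: fully open they stand 13 mm farther back than shut.
Start: joints at [1.05, 0.576, 0.025, 1.437, -0.015, 1.129, -0.057], TCP at [0.286, -0.612, 0.201] pointing down, gripper open.
Joint ranges: [-2.76, 2.76], [-0.34, 2.15], [-1.52, 1.57], [0.19, 2.46], [-1.09, 4.23], [0.17, 1.99], [-2.82, 2.82]. Speed limits (rad/s): [2.22, 2.22, 3.01, 3.01, 3.14, 3.14, 3.14].

## Interface

Orientations are given as a rotation vector (axis times angle).
In Python, from station import arm, imaging gives the robot as it stands.
- The arm moves only by the shell command python3 -m creep 'ROWS' [OPENING] [FORCE]. ROWS is JSON, a list of rows, each an object of numbers: "tx", "ty", "tz": the shift along the tool's x, y, z in cm; "wx", "wy", "wz": the turn, a rotation vector about the tool's x, y, z in rad. In form: [{"tx": .., "ty": .., "tz": .., "wx": .., "wy": .., "wz": ..}, ...]. A call has 1 to 12 rows; each row is the pose to reach, as a shift and turn from the pose commanded when the call began, along the tool's axes at that moment; what a row does not reach only later rows make up. A row lasts 1/8 s, in which the tool goes at most 62.5 mm and 10.7 degrees, less where a joint would pass 70% of its speed; a pose out of reach is approached as far as the arm can. A call with a gripper value outside its range is refused whole. OPENING is the finger opening in cm, from 0 to 8.54, set as the call begins (- or left out, the last holds). The fingers move at their own pace and stop on an object; FORCE is the grip in N (left out, the last holds). Time passes only in rows, so rows that repeat a pose let the fingers close. It gives the time, the measured TCP pose, the force and the opening at its end, in the units of the state.
- arm.get_state(): the state, without advancing time (a new reading comes with each control period).
- imaging.camera(name): name is "side" or "top" or "wrist"; returns a dict with "pixels" (400x640x3 uint8, red, green, blue), "fovy" (degrees; the focal length in pixels is half the picture's height over the tangent of half this angle, whatever the lens; pixels are square), "cx", "cy" (the principal point, pixels), "view" (4x4, takes a point from world to camera coordinates). Camera axes: x right, y down, z forward; pixel columns grow to the right and rows downward; lengths in m; the calibration is good to about 2 mm. A picture is of the moment at which its call begins. There is no depth.
- arm.close_job(): hands the job in, once; it reports no verdict.
The state is a dict: "t": time; "joint_positions": joint angles; "qd": joint speeds; "tau": joint torques, N m; "ee_pos": TCP position; "tool_rot": TCP orientation; "contact_force": force on the tool from outside, world axes, zero at the start; "moment": the same for the moment, N m; "gripper_width": finger opening in m.
Only numpy, scipy, OpenCV 4.12 (cv2) and the standard library are available. Lean on these libraries where they do the work, as an engineer would, in place of code of your own. Each camera call takes 0.05 s, during which the arm holds its last target. There are 200 camera calls.

## Task

Four ointment jars stand in one stack. Take the stack apart from the top down for labelling: set each jar upright in the middle of the round stand that has the colour of its lid (green, red, blue, then white). Set them down gently without dropping or tipping any, let go of them, and leave the label roll and the timer where they are.

Things in the scene. Friction and masses are not known exactly. Their poses are not given: they have to be found in the camera images.
- jar_green_center (a point): small white jar with a green lid, the top one of the stack; upright cylinder, 38 mm across, 40 mm high, closed (the lid does not come off). The point is its centre, half-way up, on its axis; z axis = its upward axis. Loose, under 0.2 kg. Each jar simply rests on the flat lid of the one below, its axis 5 to 8 mm off the other's.
- jar_red_center (a point): white jar with a red lid, second from the top; upright cylinder, 45 mm across, 40 mm high, closed (the lid does not come off). The point is its centre, half-way up, on its axis; z axis = its upward axis. Loose, under 0.2 kg. Each jar simply rests on the flat lid of the one below, its axis 5 to 8 mm off the other's.
- jar_blue_center (a point): white jar with a blue lid, third from the top; upright cylinder, 50 mm across, 46 mm high, closed (the lid does not come off). The point is its centre, half-way up, on its axis; z axis = its upward axis. Loose, under 0.2 kg. Each jar simply rests on the flat lid of the one below, its axis 5 to 8 mm off the other's.
- jar_white_center (a point): plain white jar with a white lid, at the bottom of the stack; it stands on the worktop; upright cylinder, 62 mm across, 58 mm high, closed (the lid does not come off). The point is its centre, half-way up, on its axis; z axis = its upward axis. Loose, under 0.2 kg. Each jar simply rests on the flat lid of the one below, its axis 5 to 8 mm off the other's.
- stand_green_top (a point): green stand: flat green round plate 87 mm across on a dark rubber foot 96 mm across, 5 mm high in all, no rim, fixed to the worktop. The point is the middle of its top face (a black dot), 5 mm above the worktop; z up.
- stand_red_top (a point): red stand: flat red round plate 87 mm across on a dark rubber foot 96 mm across, 5 mm high in all, no rim, fixed to the worktop. The point is the middle of its top face (a black dot), 5 mm above the worktop; z up.
- stand_blue_top (a point): blue stand: flat blue round plate 87 mm across on a dark rubber foot 96 mm across, 5 mm high in all, no rim, fixed to the worktop. The point is the middle of its top face (a black dot), 5 mm above the worktop; z up.
- stand_white_top (a point): white stand: flat white round plate 87 mm across on a dark rubber foot 96 mm across, 5 mm high in all, no rim, fixed to the worktop. The point is the middle of its top face (a black dot), 5 mm above the worktop; z up.
- roll_center (a point): roll of white labels lying flat, 70 mm across, 36 mm high, loose; a bystander, to be left alone. The point is its centre, half-way up. (Mind the wall cabinet over the back of the worktop: from x about 0.6 m on, its underside 0.58 m up.)
- clock_center (a point): white digital timer lying flat, 66 x 66 x 19 mm, loose; a bystander, to be left alone. The point is its centre, half-way up. (Mind the wall cabinet over the back of the worktop: from x about 0.6 m on, its underside 0.58 m up.)
There are look-alikes about, which are no part of the job. What is shaped like the part that bears jar_white_center but purple is not meant.

How it is judged:
On the way, in this order (a step that is already met when the one before it is completed fails the run):
1. the green jar stands on the green stand, let go (horizontal distance between jar_green_center and stand_green_top below 0.012 m and z of jar_green_center in the frame of stand_green_top between 0.016 and 0.024 m and angle between jar_green_center's own z axis and vertical below 0.1 rad and linear speed of jar_green below 0.02 m/s and contact force between jar_green and the fingers below 0.05 N), for 0.2 s.
2. the red jar stands on the red stand, let go (horizontal distance between jar_red_center and stand_red_top below 0.012 m and z of jar_red_center in the frame of stand_red_top between 0.016 and 0.024 m and angle between jar_red_center's own z axis and vertical below 0.1 rad and linear speed of jar_red below 0.02 m/s and contact force between jar_red and the fingers below 0.05 N), for 0.2 s.
3. the blue jar stands on the blue stand, let go (horizontal distance between jar_blue_center and stand_blue_top below 0.012 m and z of jar_blue_center in the frame of stand_blue_top between 0.019 and 0.027 m and angle between jar_blue_center's own z axis and vertical below 0.1 rad and linear speed of jar_blue below 0.02 m/s and contact force between jar_blue and the fingers below 0.05 N), for 0.2 s.
4. the white jar stands on the white stand, let go (horizontal distance between jar_white_center and stand_white_top below 0.012 m and z of jar_white_center in the frame of stand_white_top between 0.025 and 0.033 m and angle between jar_white_center's own z axis and vertical below 0.1 rad and linear speed of jar_white below 0.02 m/s and contact force between jar_white and the fingers below 0.05 N), for 0.2 s.
At the end, for the whole second after the job is handed in: every jar stands upright (within 0.1 rad) on the stand of its lid's colour, its axis within 12 mm of the stand's middle, on the stand's face (within 4 mm in height), at rest and released (all of step 1 and all of step 2 and all of step 3 and all of step 4); the robot touches nothing.
It fails at once if a jar is tipped over (angle between any of jar_green_center, jar_red_center, jar_blue_center, jar_white_center's own z axis and vertical above 0.6 rad).
It fails at once if a jar is dropped (falls free from more than about 2 cm) ((linear speed of jar_green above 0.6 m/s and contact force between jar_green and the fingers below 0.01 N) or (linear speed of jar_red above 0.6 m/s and contact force between jar_red and the fingers below 0.01 N) or (linear speed of jar_blue above 0.6 m/s and contact force between jar_blue and the fingers below 0.01 N) or (linear speed of jar_white above 0.6 m/s and contact force between jar_white and the fingers below 0.01 N)).
It fails at once if the label roll or the timer is pushed away (more than 20 mm) (distance of any of roll_center, clock_center from where it was at the start of the episode above 0.02 m).
It also fails if it takes over 106 s, if anything falls off the work surface, if the arm or the gripper's body presses on something with over 40 N, if the wrist force passes 120 N, or if a joint passes its speed limit or range.

## Working session

There is one attempt and no reset: what is moved stays moved. The work goes in short steps, Python scripts to look and compute and a shell command to move; the robot and the scene stay as the last step left them, time stands still between calls to the robot, and variables do not carry over. Pictures are saved under pics/ and viewed, about 12 in all and at most 16, crops included, and the job is handed in when it is done.

```bash
ls; mkdir -p pics; python3 - <<'E'
from station import arm, imaging
import cv2, numpy as np
print(arm.get_state(), arm.grip_depth)
for n in ("side","top"):
    c=imaging.camera(n); cv2.imwrite(f"pics/{n}0.png",c["pixels"][:,:,::-1])
    print(n,c["fovy"],c["cx"],c["cy"],np.round(c["view"],4).tolist())
E
```

```text
pics
{'t': 0.0, 'joint_positions': array([ 1.0501924 ,  0.57652307,  0.02484121,  1.4378912 , -0.01501646,
        1.12898192, -0.05645559]), 'qd': array([-1.02323564e-03,  4.22893745e-05, -1.36599607e-03, -2.39491874e-03,
       -8.17008578e-05, -5.03087840e-04, -4.76393785e-04]), 'tau': array([ 8.39316199e-04, -7.65776968e+01,  2.25054905e+00, -2.85979056e+01,
        1.53437461e-02,  1.26679082e-02,  1.01494322e-05]), 'ee_pos': array([ 0.28535997, -0.6111762 ,  0.19985462]), 'tool_rot': array([-3.06541118e+00, -6.80462883e-01,  6.54062112e-04]), 'contact_force': array([ 0.06382387, -0.02210481,  0.13104917]), 'moment': array([0.0173093 , 0.0033163 , 0.02799865]), 'gripper_width': 0.08546681706018809} 0.0187
side 46.126266314507006 316.2436773822353 198.1137839376634 [[0.9984, -0.052, 0.0198, -0.4953], [-0.0007, -0.3673, -0.9301, 0.0569], [0.0557, 0.9286, -0.3668, 2.0329], [0.0, 0.0, 0.0, 1.0]]
top 45.43714968209174 316.263746542105 193.9559369336112 [[0.0412, -0.9991, -0.0104, -0.1406], [-0.9131, -0.0334, -0.4063, 0.4793], [0.4056, 0.0262, -0.9137, 1.6563], [0.0, 0.0, 0.0, 1.0]]
```

View pics/top0.png

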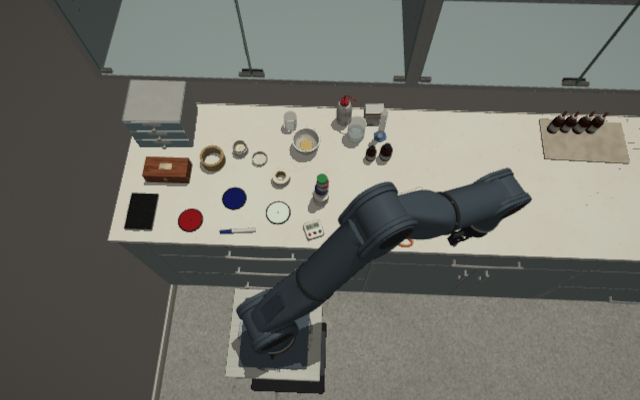

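View pics/side0.png

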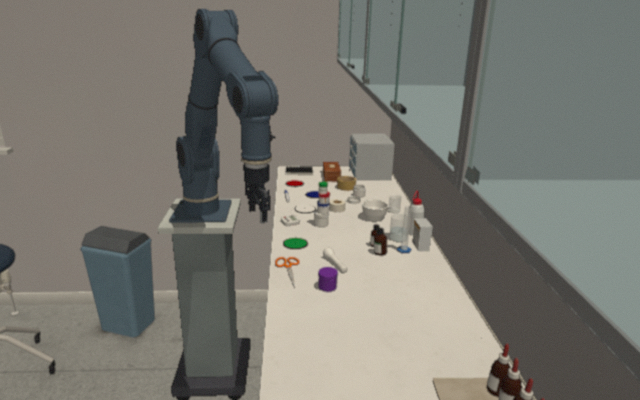

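Top view: stack near (320,190), red stand (190,219), blue (234,198), white (278,212), timer (313,230). The green stand is hidden by the arm there but shows in the side view at (295,243). Next I'll take enlarged crops.

```bash
cat > h.py <<'E'
import numpy as np, cv2
from station import arm, imaging
from scipy.spatial.transform import Rotation as R
def K(c):
    f=200/np.tan(np.radians(c["fovy"]/2)); return f
def ray(c,u,v):
    V=np.array(c["view"]); d=np.array([(u-c["cx"])/K(c),(v-c["cy"])/K(c),1]); return -V[:3,:3].T@V[:3,3], V[:3,:3].T@d
def at(c,u,v,z):
    o,d=ray(c,u,v); return o+d*(z-o[2])/d[2]
def proj(c,p):
    V=np.array(c["view"]); q=V[:3,:3]@np.array(p)+V[:3,3]; return np.array([c["cx"],c["cy"]])+K(c)*q[:2]/q[2]
def ell(c,mask,z,box):
    u0,v0,u1,v1=box; m=np.zeros(mask.shape,np.uint8); m[v0:v1,u0:u1]=mask[v0:v1,u0:u1]
    n,l,s,ce=cv2.connectedComponentsWithStats(m); i=1+np.argmax(s[1:,4])
    cn=max(cv2.findContours((l==i).astype(np.uint8),0,1)[0],key=len)[:,0,:]
    P=np.array([at(c,a,b,z)[:2] for a,b in cn]); return ce[i],at(c,*ce[i],z),np.ptp(P,0),s[i]
def crop(c,u0,v0,u1,v1,k,name):
    cv2.imwrite("pics/"+name,cv2.resize(c["pixels"][v0:v1,u0:u1,::-1],None,fx=k,fy=k,interpolation=cv2.INTER_CUBIC))
E
python3 - <<'E'
from h import *
T=imaging.camera("top");S=imaging.camera("side")
crop(T,170,150,350,245,4.4,"topc.png"); crop(S,265,160,365,300,4.2,"sidec.png")
for n,c,boxes in (("T",T,{"red":(172,205,210,235),"blue":(218,183,250,213)}),("S",S,{"green":(275,235,315,252),"red":(280,178,308,190),"blue":(300,188,318,202)})):
    p=c["pixels"].astype(int); r,g,b=p[...,0],p[...,1],p[...,2]
    M={"red":(r>g+50)&(r>b+50),"green":(g>r+40)&(g>b+20),"blue":(b>r+40)&(b>g+30)}
    for k,bx in boxes.items():
        print(n,k,ell(c,M[k].astype(np.uint8),0.005,bx))
print("tcp proj",proj(T,arm.get_state()["ee_pos"]),proj(S,arm.get_state()["ee_pos"]))
E
```

```text
T red (array([189.93589744, 219.62820513]), array([0.40223633, 0.35869238, 0.005     ]), array([0.08633086, 0.08604457]), array([179, 209,  23,  22, 390], dtype=int32))
T blue (array([233.82507289, 197.71428571]), array([0.49935257, 0.20102289, 0.005     ]), array([0.08142657, 0.08314174]), array([223, 188,  22,  20, 343], dtype=int32))
S green (array([294.92307692, 242.6978022 ]), array([ 0.39957473, -0.31373903,  0.005     ]), array([0.08268233, 0.07475766]), array([284, 238,  23,  10, 182], dtype=int32))
S red (array([294.28      , 182.70666667]), array([0.40290231, 0.35424023, 0.005     ]), array([0.07632231, 0.07557262]), array([287, 180,  16,   6,  75], dtype=int32))
S blue (array([312.84444444, 194.        ]), array([0.48993422, 0.19473213, 0.005     ]), array([0.04915235, 0.05311337]), array([307, 192,  11,   5,  45], dtype=int32))
tcp proj [461.97994659 241.86550546] [257.99245707 229.85000917]
```

View pics/topc.png

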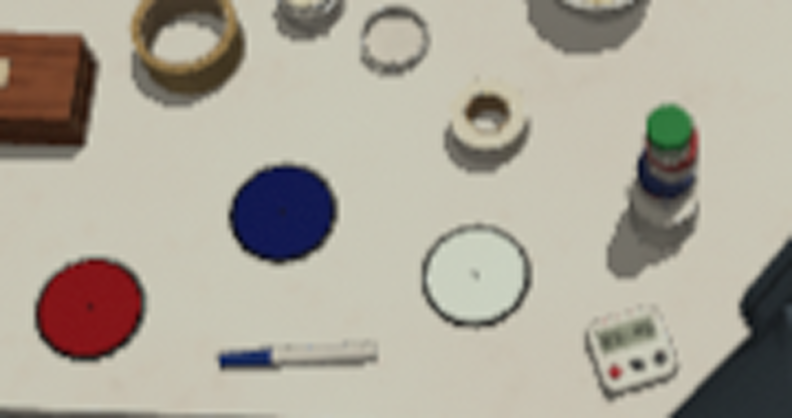

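View pics/sidec.png

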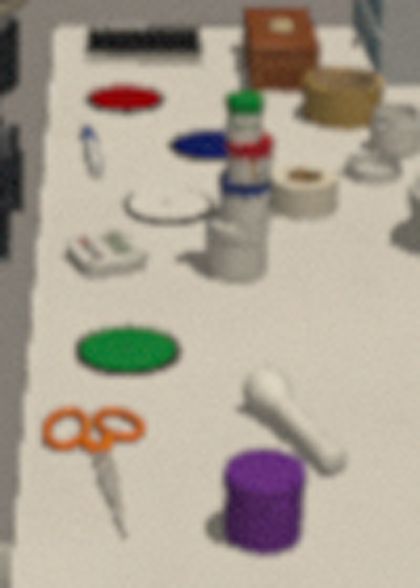

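Top crop: white stand dot at crop (476,274), red dot (90,306), blue dot (282,212), green lid top (670,126), label roll (487,115) with its brown core, timer (630,345). Side crop: the stack of four lids matches the description, and the purple cylinder at crop (264,500) is the look-alike, not part of the job. The green stand is at crop (128,350). I'll convert these to world positions and hold them against the sizes given.

```bash
python3 - <<'E'
from h import *
T=imaging.camera("top");S=imaging.camera("side")
t=lambda a,b:(170+a/4.4,150+b/4.4); s=lambda a,b:(265+a/4.2,160+b/4.2)
for n,p,z in (("green lid",(670,126),.184),("white jar base-ish front",(664,222),0),("white dot",(476,274),.005),("red dot",(90,306),.005),("blue dot",(282,212),.005),("roll top",(487,115),.036),("timer",(630,350),.019)):
    print(n,at(T,*t(*p),z).round(4))
for n,p,z in (("green lid",(245,100),.184),("green stand",(128,350),.005),("white stand",(170,205),.005)):
    print("S",n,at(S,*s(*p),z).round(4))
st=arm.get_state(); print(R.from_rotvec(st["tool_rot"]).as_matrix().round(3),st["ee_pos"])
W=imaging.camera("wrist"); V=W["view"]; print(W["fovy"],W["cx"],W["cy"],(-V[:3,:3].T@V[:3,3]).round(3),V[:3,:3].round(3).tolist())
E
```

```text
green lid [ 0.5077 -0.143   0.184 ]
white jar base-ish front [ 0.5023 -0.1381  0.    ]
white dot [0.4449 0.0238 0.005 ]
red dot [0.4026 0.3568 0.005 ]
blue dot [0.4974 0.1998 0.005 ]
roll top [0.5842 0.0217 0.036 ]
timer [ 0.3748 -0.1139  0.019 ]
S green lid [ 0.5121 -0.1588  0.184 ]
S green stand [ 0.4016 -0.319   0.005 ]
S white stand [0.4492 0.0132 0.005 ]
[[ 0.906  0.423 -0.   ]
 [ 0.423 -0.906  0.   ]
 [-0.    -0.001 -1.   ]] [ 0.28549415 -0.6114923   0.20040946]
64.40784789401461 315.7282752617933 196.4513218572107 [ 0.36  -0.577  0.374] [[0.422, -0.907, -0.001], [-0.859, -0.4, 0.319], [-0.289, -0.134, -0.948]]
```

Everything agrees within a few mm and lies in reach. I'll raise the hand, swing it over the stack and turn the tool so its x lies along world x.

```bash
python3 -m creep '[{"tz":-6},{"tz":-7,"tx":4,"ty":-3.3,"wz":0.05},{"tz":-7,"tx":9,"ty":-7.5,"wz":0.12},{"tz":-7,"tx":14,"ty":-11.7,"wz":0.18},{"tz":-7,"tx":19,"ty":-15.8,"wz":0.24},{"tz":-7,"tx":24,"ty":-20,"wz":0.3},{"tz":-7,"tx":29,"ty":-24.2,"wz":0.36},{"tz":-7,"tx":34,"ty":-28.3,"wz":0.42},{"tz":-7,"tx":38,"ty":-31.6,"wz":0.436},{"tz":-7,"tx":39.6,"ty":-32.9,"wz":0.436},{"tz":-7,"tx":39.6,"ty":-32.9,"wz":0.436},{"tz":-7,"tx":39.6,"ty":-32.9,"wz":0.436}]' 8.54 30
cat >> h.py <<'E'
def look(name,k=1):
    W=imaging.camera("wrist"); cv2.imwrite("pics/"+name,W["pixels"][:,:,::-1]); s=arm.get_state()
    M=R.from_rotvec(s["tool_rot"]).as_matrix(); print("t",round(s["t"],2),"ee",s["ee_pos"].round(4),"yaw",np.degrees(np.arctan2(M[1,0],M[0,0])).round(2),"tilt",np.round(M[:2,2],4),"F",s["contact_force"].round(1),"w",round(s["gripper_width"],4))
    return W
E
python3 -c "
from h import *
W=look('w1.png')
T=imaging.camera('top');crop(T,290,160,350,240,6,'t1.png')
V=W['view'];print((-V[:3,:3].T@V[:3,3]).round(3),proj(W,[.505,-.145,.184]),proj(W,[.505,-.145,0]))"
```

```text
t 0.4 ee [ 0.2856 -0.6116  0.2006] yaw 25.03 tilt [-0.0001  0.0002] F [ 0.3 -1.   0.6] w 0.0854
[ 0.36  -0.578  0.374] [ -988.03882932 -1214.59262736] [ -96.15153679 -322.54984958]$[0]: bad value
```

View pics/w1.png

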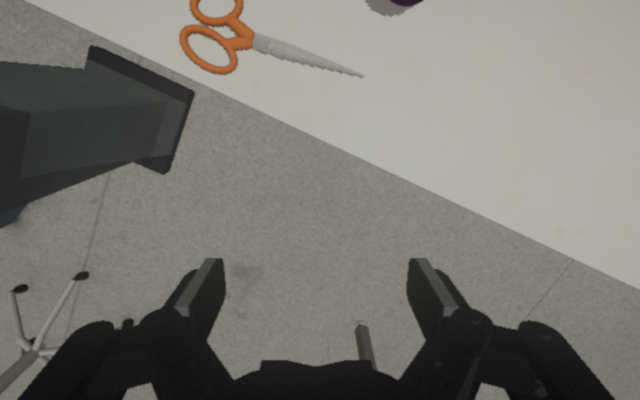

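The move was refused because each row needs all six keys. This picture is therefore still at the start pose: the fingers are at (205,285) and (430,285), and there are scissors at the top.

```bash
python3 -m creep '[{"tx":0,"ty":0,"tz":-6,"wx":0,"wy":0,"wz":0},{"tx":4,"ty":-3.3,"tz":-7,"wx":0,"wy":0,"wz":0.05},{"tx":9,"ty":-7.5,"tz":-7,"wx":0,"wy":0,"wz":0.12},{"tx":14,"ty":-11.7,"tz":-7,"wx":0,"wy":0,"wz":0.18},{"tx":19,"ty":-15.8,"tz":-7,"wx":0,"wy":0,"wz":0.24},{"tx":24,"ty":-20,"tz":-7,"wx":0,"wy":0,"wz":0.3},{"tx":29,"ty":-24.2,"tz":-7,"wx":0,"wy":0,"wz":0.36},{"tx":34,"ty":-28.3,"tz":-7,"wx":0,"wy":0,"wz":0.42},{"tx":38,"ty":-31.6,"tz":-7,"wx":0,"wy":0,"wz":0.436},{"tx":39.6,"ty":-32.9,"tz":-7,"wx":0,"wy":0,"wz":0.436},{"tx":39.6,"ty":-32.9,"tz":-7,"wx":0,"wy":0,"wz":0.436},{"tx":39.6,"ty":-32.9,"tz":-7,"wx":0,"wy":0,"wz":0.436}]' 8.54 30
python3 -c "
from h import *
W=look('w2.png')
V=W['view'];print((-V[:3,:3].T@V[:3,3]).round(3),proj(W,[.505,-.145,.184]),proj(W,[.505,-.145,0]))"
```

```text
t: 1.95
ee_pos: [0.5047, -0.1471, 0.2707]
tool_rot: [3.141, -0.0, -0.0]
contact_force: [-0.1, -1.3, -0.1]
gripper_width: 0.0857
t 2.0 ee [ 0.5046 -0.1475  0.2708] yaw -0.07 tilt [-0.0002 -0.0006] F [-1.1  1.  -0.6] w 0.0855
[ 0.587 -0.148  0.445] [312.73017406 190.28773645] [313.84933098 151.02568871]
```

View pics/w2.png

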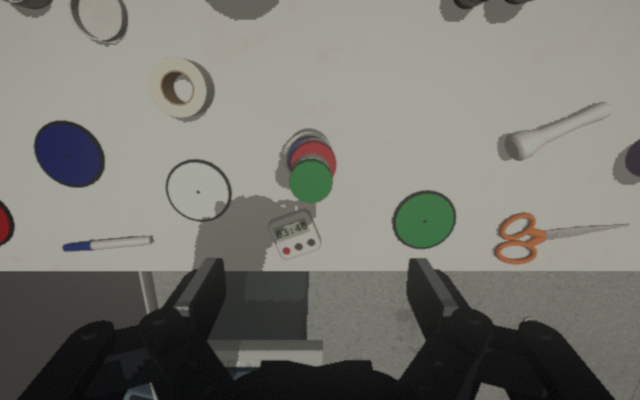

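Clear view: green lid (311,181), red lid (313,158), blue (307,152), white stand dot (198,191), green stand dot (425,221), blue dot (69,156), timer (295,234), roll (180,88). Now to measure these finely.

```bash
cat >> h.py <<'E'
def masks(c):
    p=c["pixels"].astype(int); r,g,b=p[...,0],p[...,1],p[...,2]
    return {"red":(r>g+45)&(r>b+45),"green":(g>r+35)&(g>b+15),"blue":(b>r+25)&(b>g+25)}
def disc(c,col,z,box):
    return ell(c,masks(c)[col].astype(np.uint8),z,box)
E
python3 - <<'E'
from h import *
W=imaging.camera("wrist")
for n,a in (("green lid",("green",.184,(280,150,345,210))),("green stand",("green",.005,(380,180,470,260))),("blue stand",("blue",.005,(20,110,115,195)))):
    r=disc(W,*a); print(n,r[0].round(1),r[1].round(4),r[2].round(4))
for n,u,v in (("white dot",198.5,191.5),("green dot",425,221),("blue dot",68.5,156)): print(n,at(W,u,v,.005).round(4))
for u,v in ((166,185),(231,190),(205,160),(195,221)): print("white rim",at(W,u,v,.004).round(4))
crop(W,270,115,350,215,5,"stack.png")
E
```

```text
green lid [310.  181.3] [ 0.5129 -0.1431  0.184 ] [0.0346 0.0351]
green stand [424.1 220. ] [ 0.4013 -0.3101  0.005 ] [0.0844 0.0848]
blue stand [ 67.3 154.2] [0.5022 0.1993 0.005 ] [0.0848 0.0853]
white dot [0.4471 0.0224 0.005 ]
green dot [ 0.3997 -0.3116  0.005 ]
blue dot [0.4997 0.1981 0.005 ]
white rim [0.4567 0.0686 0.004 ]
white rim [ 0.4489 -0.0247  0.004 ]
white rim [0.4933 0.0081 0.004 ]
white rim [0.4002 0.0337 0.004 ]
```

View pics/stack.png

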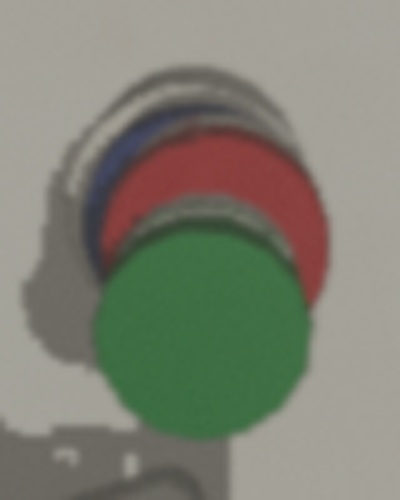

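The green lid is centred at (0.5129, -0.143), measured 35 mm wide against 38 mm, so the position is consistent. Descending on the green jar, keeping the fingertips above the red lid (z 0.144).

```bash
python3 -m creep '[{"tx":0.8,"ty":-0.4,"tz":0,"wx":0,"wy":0,"wz":0},{"tx":0.8,"ty":-0.4,"tz":3,"wx":0,"wy":0,"wz":0},{"tx":0.8,"ty":-0.4,"tz":6,"wx":0,"wy":0,"wz":0},{"tx":0.8,"ty":-0.4,"tz":9,"wx":0,"wy":0,"wz":0},{"tx":0.8,"ty":-0.4,"tz":11,"wx":0,"wy":0,"wz":0},{"tx":0.8,"ty":-0.4,"tz":12.3,"wx":0,"wy":0,"wz":0},{"tx":0.8,"ty":-0.4,"tz":12.3,"wx":0,"wy":0,"wz":0},{"tx":0.8,"ty":-0.4,"tz":12.3,"wx":0,"wy":0,"wz":0}]'
python3 -c "
from h import *
W=look('w3.png'); r=disc(W,'green',.184,(200,100,440,330)); print(r)
s=arm.get_state()['ee_pos']; print(proj(W,[s[0],s[1],.184]))"
```

```text
t: 3.05
ee_pos: [0.5138, -0.1421, 0.1484]
tool_rot: [3.141, 0.001, 0.002]
contact_force: [-0.6, -0.2, 0.2]
gripper_width: 0.0855
t 3.1 ee [ 0.5138 -0.1421  0.1485] yaw 0.04 tilt [ 0.0014 -0.0003] F [-0.   0.4  0.5] w 0.0852
(array([319.61331704, 251.32681735]), array([ 0.52135826, -0.14449913,  0.184     ]), array([0.01799059, 0.03389889]), array([ 283,  234,   70,   34, 1637], dtype=int32))
[314.81015181 264.92886936]
```

View pics/w3.png

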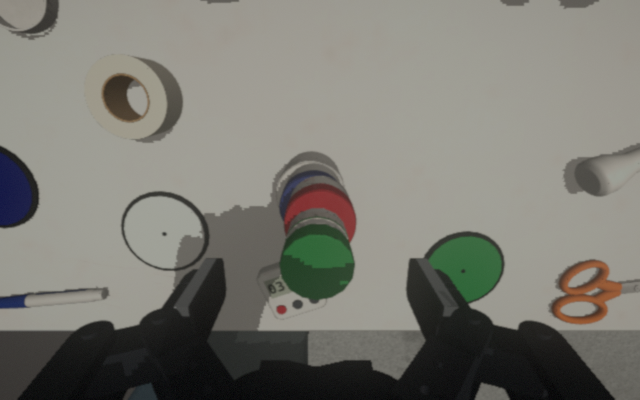

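The lid spans 280–354 px, with its centre at (317,260) against the tool axis at (315,265). I'll shift about 1–2 mm and close.

```bash
python3 -m creep '[{"tx":0.2,"ty":0.1,"tz":0.1,"wx":0,"wy":0,"wz":0},{"tx":0.2,"ty":0.1,"tz":0.1,"wx":0,"wy":0,"wz":0}]' && python3 -m creep '[{"tx":0,"ty":0,"tz":0,"wx":0,"wy":0,"wz":0},{"tx":0,"ty":0,"tz":0,"wx":0,"wy":0,"wz":0},{"tx":0,"ty":0,"tz":0,"wx":0,"wy":0,"wz":0},{"tx":0,"ty":0,"tz":0,"wx":0,"wy":0,"wz":0},{"tx":0,"ty":0,"tz":0,"wx":0,"wy":0,"wz":0},{"tx":0,"ty":0,"tz":0,"wx":0,"wy":0,"wz":0},{"tx":0,"ty":0,"tz":0,"wx":0,"wy":0,"wz":0},{"tx":0,"ty":0,"tz":0,"wx":0,"wy":0,"wz":0}]' 3.2 25 && python3 -m creep '[{"tx":0,"ty":0,"tz":-0.1,"wx":0,"wy":0,"wz":0},{"tx":0,"ty":0,"tz":-0.4,"wx":0,"wy":0,"wz":0},{"tx":0,"ty":0,"tz":-1,"wx":0,"wy":0,"wz":0},{"tx":0,"ty":0,"tz":-2,"wx":0,"wy":0,"wz":0},{"tx":0,"ty":0,"tz":-3.5,"wx":0,"wy":0,"wz":0},{"tx":0,"ty":0,"tz":-5,"wx":0,"wy":0,"wz":0},{"tx":0,"ty":0,"tz":-6,"wx":0,"wy":0,"wz":0},{"tx":0,"ty":0,"tz":-6,"wx":0,"wy":0,"wz":0}]'
python3 -c "
from h import *
W=look('w4.png')"
```

```text
t: 3.35
ee_pos: [0.5155, -0.1431, 0.147]
tool_rot: [3.141, 0.001, 0.001]
contact_force: [-0.1, -0.1, 0.6]
gripper_width: 0.0851
t: 4.35
ee_pos: [0.5154, -0.143, 0.147]
tool_rot: [3.142, 0.001, 0.001]
contact_force: [0.2, 0.7, 5.4]
gripper_width: 0.0358
t: 5.35
ee_pos: [0.5157, -0.1431, 0.2077]
tool_rot: [3.141, 0.001, 0.003]
contact_force: [0.5, -0.3, -1.1]
gripper_width: 0.0356
t 5.4 ee [ 0.5153 -0.143   0.207 ] yaw 0.05 tilt [ 0.0006 -0.0001] F [ 0.2 -0.4 -1.2] w 0.0355
```

View pics/w4.png

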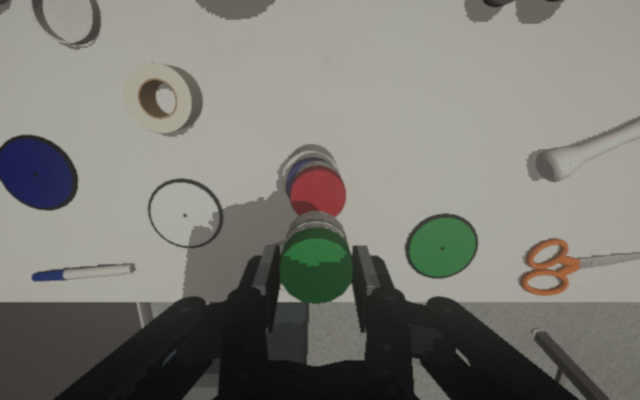

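Green is held and upright, and red is undisturbed with its lid at (318,193). The green stand dot is at (442,247). I'll measure the targets again from this view.

```bash
python3 - <<'E'
from h import *
W=imaging.camera("wrist")
for n,u,v in (("white dot",184.5,215.5),("green dot",442,247.5),("blue dot",36,173.5)): print(n,at(W,u,v,.005).round(4))
for n,a in (("red lid",("red",.144,(280,150,355,230))),("green stand",("green",.005,(395,205,490,290)))):
    r=disc(W,*a); print(n,r[0].round(1),r[1].round(4),r[2].round(4))
s=arm.get_state()["ee_pos"]; print(proj(W,[s[0],s[1],s[2]+.037]))
E
```

```text
white dot [0.4458 0.0238 0.005 ]
green dot [ 0.4002 -0.3099  0.005 ]
blue dot [0.501  0.1976 0.005 ]
red lid [319.6 190.5] [ 0.5229 -0.1465  0.144 ] [0.0386 0.0432]
green stand [442.3 246.6] [ 0.4015 -0.3102  0.005 ] [0.0838 0.0854]
[314.71416807 266.52267143]
```

```bash
python3 -m creep '[{"tx":-1,"ty":1.5,"tz":0,"wx":0,"wy":0,"wz":0},{"tx":-3.5,"ty":5,"tz":0,"wx":0,"wy":0,"wz":0},{"tx":-6.5,"ty":9.4,"tz":0,"wx":0,"wy":0,"wz":0},{"tx":-9,"ty":13,"tz":2,"wx":0,"wy":0,"wz":0},{"tx":-11,"ty":15.8,"tz":5,"wx":0,"wy":0,"wz":0},{"tx":-11.6,"ty":16.7,"tz":8,"wx":0,"wy":0,"wz":0},{"tx":-11.6,"ty":16.7,"tz":11,"wx":0,"wy":0,"wz":0},{"tx":-11.6,"ty":16.7,"tz":14,"wx":0,"wy":0,"wz":0},{"tx":-11.6,"ty":16.7,"tz":17,"wx":0,"wy":0,"wz":0},{"tx":-11.6,"ty":16.7,"tz":18.8,"wx":0,"wy":0,"wz":0},{"tx":-11.6,"ty":16.7,"tz":19.3,"wx":0,"wy":0,"wz":0},{"tx":-11.6,"ty":16.7,"tz":19.3,"wx":0,"wy":0,"wz":0}]'
python3 -m creep '[{"tx":0,"ty":0,"tz":0.1,"wx":0,"wy":0,"wz":0},{"tx":0,"ty":0,"tz":0.2,"wx":0,"wy":0,"wz":0},{"tx":0,"ty":0,"tz":0.3,"wx":0,"wy":0,"wz":0},{"tx":0,"ty":0,"tz":0.3,"wx":0,"wy":0,"wz":0}]'
```

```text
t: 6.95
ee_pos: [0.3987, -0.3105, 0.0137]
tool_rot: [-3.142, -0.0, 0.001]
contact_force: [0.2, -0.0, -1.0]
gripper_width: 0.036
t: 7.45
ee_pos: [0.3994, -0.3101, 0.0108]
tool_rot: [3.142, 0.001, 0.0]
contact_force: [-0.7, 0.5, -1.5]
gripper_width: 0.0359
```

```bash
python3 -m creep '[{"tx":0,"ty":0,"tz":0.1,"wx":0,"wy":0,"wz":0},{"tx":0,"ty":0,"tz":0.1,"wx":0,"wy":0,"wz":0}]'
python3 -m creep '[{"tx":0,"ty":0,"tz":0.1,"wx":0,"wy":0,"wz":0},{"tx":0,"ty":0,"tz":0.1,"wx":0,"wy":0,"wz":0}]'
python3 -m creep '[{"tx":0,"ty":0,"tz":0.1,"wx":0,"wy":0,"wz":0},{"tx":0,"ty":0,"tz":0.1,"wx":0,"wy":0,"wz":0}]'
```

```text
t: 7.7
ee_pos: [0.3993, -0.31, 0.0096]
tool_rot: [-3.141, -0.001, 0.0]
contact_force: [0.0, 0.2, -0.3]
gripper_width: 0.0358
t: 7.95
ee_pos: [0.3993, -0.31, 0.0086]
tool_rot: [-3.141, -0.001, 0.0]
contact_force: [-0.5, 0.2, -0.5]
gripper_width: 0.036
t: 8.2
ee_pos: [0.3995, -0.3101, 0.0081]
tool_rot: [3.141, 0.001, 0.001]
contact_force: [-0.6, 1.9, 6.1]
gripper_width: 0.0358
```

Contact at TCP z 0.008 with 6 N, as predicted. Releasing and going back over the stack.

```bash
python3 -m creep '[{"tx":0,"ty":0,"tz":0,"wx":0,"wy":0,"wz":0},{"tx":0,"ty":0,"tz":0,"wx":0,"wy":0,"wz":0},{"tx":0,"ty":0,"tz":0,"wx":0,"wy":0,"wz":0},{"tx":0,"ty":0,"tz":0,"wx":0,"wy":0,"wz":0},{"tx":0,"ty":0,"tz":0,"wx":0,"wy":0,"wz":0},{"tx":0,"ty":0,"tz":0,"wx":0,"wy":0,"wz":0},{"tx":0,"ty":0,"tz":0,"wx":0,"wy":0,"wz":0}]' 8.54 && python3 -m creep '[{"tx":0,"ty":0,"tz":-1,"wx":0,"wy":0,"wz":0},{"tx":0,"ty":0,"tz":-3,"wx":0,"wy":0,"wz":0},{"tx":0,"ty":0,"tz":-7,"wx":0,"wy":0,"wz":0},{"tx":0,"ty":0,"tz":-12,"wx":0,"wy":0,"wz":0},{"tx":0,"ty":0,"tz":-17,"wx":0,"wy":0,"wz":0},{"tx":3,"ty":-4,"tz":-20,"wx":0,"wy":0,"wz":0},{"tx":6,"ty":-8,"tz":-20,"wx":0,"wy":0,"wz":0},{"tx":9,"ty":-12.2,"tz":-20,"wx":0,"wy":0,"wz":0},{"tx":12,"ty":-16.2,"tz":-20,"wx":0,"wy":0,"wz":0},{"tx":12,"ty":-16.4,"tz":-20,"wx":0,"wy":0,"wz":0},{"tx":12,"ty":-16.4,"tz":-20,"wx":0,"wy":0,"wz":0}]'
python3 - <<'E'
from h import *
W=look('w5.png')
for n,a in (("red lid",("red",.144,(260,140,365,260))),("green lid",("green",.045,(380,185,500,300)))):
    r=disc(W,*a); print(n,r[0].round(1),r[1].round(4),r[2].round(4))
print(proj(W,[.400,-.310,.045]),proj(W,[.400,-.310,.005]))
E
```

```text
t: 9.07
ee_pos: [0.3993, -0.31, 0.0077]
tool_rot: [-3.142, -0.001, 0.0]
contact_force: [0.1, -0.6, -0.1]
gripper_width: 0.0855
t: 10.45
ee_pos: [0.5187, -0.1462, 0.2081]
tool_rot: [3.141, 0.002, -0.0]
contact_force: [0.3, -0.8, 0.3]
gripper_width: 0.0851
t 10.5 ee [ 0.5185 -0.1469  0.208 ] yaw -0.02 tilt [-0.0002 -0.0006] F [ 0.   0.9 -0.6] w 0.0857
red lid [313.6 198.6] [ 0.5192 -0.145   0.144 ] [0.0427 0.0423]
green lid [443.5 244.9] [ 0.4274 -0.2974  0.045 ] [0.0783 0.0761]
[451.02583025 265.25964146] [438.84736573 249.44651105]
```

View pics/w5.png

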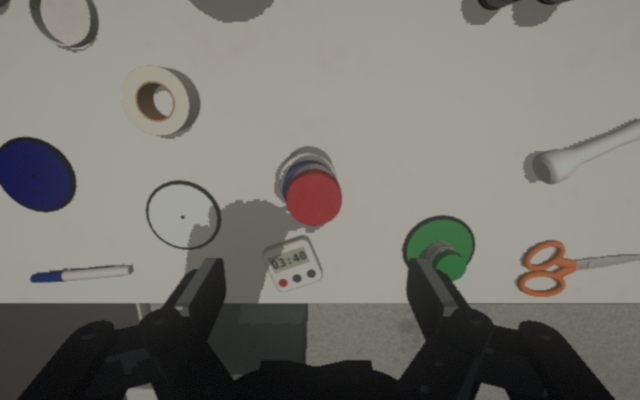

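Green stands in the middle of its stand: its lid is at about (450,264), where (451,265) is expected. The red lid is centred at (0.519, -0.145). Taking the red jar.

```bash
python3 -m creep '[{"tx":0.1,"ty":-0.15,"tz":1,"wx":0,"wy":0,"wz":0},{"tx":0.1,"ty":-0.15,"tz":3,"wx":0,"wy":0,"wz":0},{"tx":0.1,"ty":-0.15,"tz":6,"wx":0,"wy":0,"wz":0},{"tx":0.1,"ty":-0.15,"tz":8.5,"wx":0,"wy":0,"wz":0},{"tx":0.1,"ty":-0.15,"tz":10,"wx":0,"wy":0,"wz":0},{"tx":0.1,"ty":-0.15,"tz":10.1,"wx":0,"wy":0,"wz":0},{"tx":0.1,"ty":-0.15,"tz":10.1,"wx":0,"wy":0,"wz":0}]' 8.54 && python3 -m creep '[{"tx":0,"ty":0,"tz":0,"wx":0,"wy":0,"wz":0},{"tx":0,"ty":0,"tz":0,"wx":0,"wy":0,"wz":0},{"tx":0,"ty":0,"tz":0,"wx":0,"wy":0,"wz":0},{"tx":0,"ty":0,"tz":0,"wx":0,"wy":0,"wz":0},{"tx":0,"ty":0,"tz":0,"wx":0,"wy":0,"wz":0},{"tx":0,"ty":0,"tz":0,"wx":0,"wy":0,"wz":0},{"tx":0,"ty":0,"tz":0,"wx":0,"wy":0,"wz":0},{"tx":0,"ty":0,"tz":0,"wx":0,"wy":0,"wz":0}]' 3.8 25 && python3 -m creep '[{"tx":0,"ty":0,"tz":-0.1,"wx":0,"wy":0,"wz":0},{"tx":0,"ty":0,"tz":-0.4,"wx":0,"wy":0,"wz":0},{"tx":0,"ty":0,"tz":-1,"wx":0,"wy":0,"wz":0},{"tx":0,"ty":0,"tz":-2,"wx":0,"wy":0,"wz":0},{"tx":0,"ty":0,"tz":-3.5,"wx":0,"wy":0,"wz":0},{"tx":0,"ty":0,"tz":-5.5,"wx":0,"wy":0,"wz":0},{"tx":0,"ty":0,"tz":-8,"wx":0,"wy":0,"wz":0},{"tx":0,"ty":0,"tz":-9,"wx":0,"wy":0,"wz":0},{"tx":0,"ty":0,"tz":-9,"wx":0,"wy":0,"wz":0}]'
python3 - <<'E'
from h import *
W=look('w6.png'); s=arm.get_state()["ee_pos"]
for n,a in (("red held",("red",s[2]+.037,(240,150,400,330))),("blue lid",("blue",.104,(250,120,370,250)))):
    r=disc(W,*a); print(n,r[0].round(1),r[1].round(4),r[2].round(4),r[3][:4])
print(proj(W,[s[0],s[1],s[2]+.037]))
E
```

```text
t: 11.38
ee_pos: [0.5206, -0.1448, 0.1073]
tool_rot: [3.141, 0.001, 0.001]
contact_force: [-0.5, 0.8, -0.2]
gripper_width: 0.0856
t: 12.38
ee_pos: [0.5208, -0.1446, 0.1074]
tool_rot: [3.141, 0.001, 0.002]
contact_force: [0.0, -0.2, 5.8]
gripper_width: 0.0413
t: 13.5
ee_pos: [0.5205, -0.1446, 0.1974]
tool_rot: [3.141, 0.001, 0.002]
contact_force: [0.6, -0.6, -1.1]
gripper_width: 0.0409
t 13.55 ee [ 0.5201 -0.1444  0.1966] yaw 0.04 tilt [0.0001 0.    ] F [-0.2  0.3 -1.6] w 0.0416
red held [315.8 265.4] [ 0.5206 -0.145   0.2336] [0.0465 0.0403] [274 222  83  84]
blue lid [313.9 186.5] [ 0.5223 -0.1434  0.104 ] [0.0331 0.046 ] [285 170  53  37]
[314.63441995 266.4482269 ]
```

View pics/w6.png

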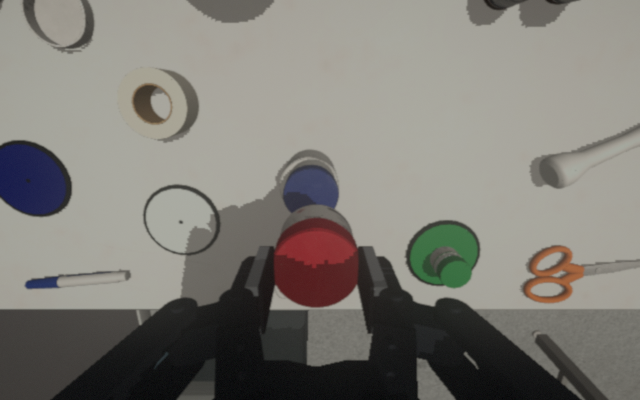

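Red is held centred, and blue is undisturbed at (313,187). Moving to an intermediate pose from which the red stand can be measured.

```bash
python3 -m creep '[{"tx":0,"ty":-1.5,"tz":0,"wx":0,"wy":0,"wz":0},{"tx":-1,"ty":-5,"tz":0,"wx":0,"wy":0,"wz":0},{"tx":-2,"ty":-10,"tz":0,"wx":0,"wy":0,"wz":0},{"tx":-3,"ty":-15,"tz":0,"wx":0,"wy":0,"wz":0},{"tx":-4,"ty":-20,"tz":0,"wx":0,"wy":0,"wz":0},{"tx":-5,"ty":-25,"tz":0,"wx":0,"wy":0,"wz":0},{"tx":-6,"ty":-30,"tz":0,"wx":0,"wy":0,"wz":0},{"tx":-7,"ty":-33.5,"tz":0,"wx":0,"wy":0,"wz":0},{"tx":-7,"ty":-35,"tz":0,"wx":0,"wy":0,"wz":0},{"tx":-7,"ty":-35,"tz":0,"wx":0,"wy":0,"wz":0},{"tx":-7,"ty":-35,"tz":0,"wx":0,"wy":0,"wz":0}]'
python3 - <<'E'
from h import *
W=look('w7.png'); q=proj(W,[.404,.356,.005]).astype(int); print(q)
for n,a in (("red stand",("red",.005,(q[0]-60,q[1]-60,q[0]+60,q[1]+60))),):
    r=disc(W,*a); print(n,r[0].round(1),r[1].round(4),r[2].round(4),r[3])
g=W["pixels"][q[1]-20:q[1]+20,q[0]-20:q[0]+20].sum(2).astype(float); i=np.unravel_index(np.argmin(g[8:32,8:32]),(24,24)); u,v=q[0]-12+i[1],q[1]-12+i[0]; print("dot",u,v,g.min(),np.median(g),at(W,u,v,.005))
E
```

```text
t: 14.92
ee_pos: [0.4502, 0.2039, 0.1964]
tool_rot: [3.141, -0.002, -0.001]
contact_force: [1.3, -0.2, -1.3]
gripper_width: 0.0412
t 14.97 ee [0.4502 0.2039 0.1965] yaw -0.08 tilt [-0.0003 -0.0009] F [-0.4 -0.4 -1.3] w 0.0414
[190 201]
red stand [189.5 199.7] [0.4058 0.3572 0.005 ] [0.0853 0.0864] [ 154  167   72   67 3701]
dot 190 201 168.0 241.0 [0.404093   0.35673212 0.005     ]
```

```bash
python3 -m creep '[{"tx":-0.5,"ty":-1.5,"tz":0,"wx":0,"wy":0,"wz":0},{"tx":-2,"ty":-6,"tz":1,"wx":0,"wy":0,"wz":0},{"tx":-3.5,"ty":-11,"tz":3,"wx":0,"wy":0,"wz":0},{"tx":-4.6,"ty":-15,"tz":6,"wx":0,"wy":0,"wz":0},{"tx":-4.6,"ty":-15.3,"tz":9,"wx":0,"wy":0,"wz":0},{"tx":-4.6,"ty":-15.3,"tz":12,"wx":0,"wy":0,"wz":0},{"tx":-4.6,"ty":-15.3,"tz":15,"wx":0,"wy":0,"wz":0},{"tx":-4.6,"ty":-15.3,"tz":17.5,"wx":0,"wy":0,"wz":0},{"tx":-4.6,"ty":-15.3,"tz":18.3,"wx":0,"wy":0,"wz":0},{"tx":-4.6,"ty":-15.3,"tz":18.5,"wx":0,"wy":0,"wz":0},{"tx":-4.6,"ty":-15.3,"tz":18.6,"wx":0,"wy":0,"wz":0},{"tx":-4.6,"ty":-15.3,"tz":18.6,"wx":0,"wy":0,"wz":0}]'
for i in 1; do python3 -m creep '[{"tx":0,"ty":0,"tz":0.1,"wx":0,"wy":0,"wz":0},{"tx":0,"ty":0,"tz":0.1,"wx":0,"wy":0,"wz":0}]';done
python3 -m creep '[{"tx":0,"ty":0,"tz":0.1,"wx":0,"wy":0,"wz":0},{"tx":0,"ty":0,"tz":0.1,"wx":0,"wy":0,"wz":0}]'
```

```text
t: 16.48
ee_pos: [0.4042, 0.3588, 0.0115]
tool_rot: [-3.141, -0.001, -0.001]
contact_force: [0.7, 0.7, -0.8]
gripper_width: 0.0413
t: 16.73
ee_pos: [0.4039, 0.3585, 0.0099]
tool_rot: [-3.141, -0.001, -0.0]
contact_force: [0.1, -0.2, -1.7]
gripper_width: 0.0414
t: 16.98
ee_pos: [0.4038, 0.3584, 0.0087]
tool_rot: [-3.142, -0.001, -0.0]
contact_force: [-0.7, 0.1, -1.0]
gripper_width: 0.0412
```

```bash
python3 -m creep '[{"tx":0,"ty":0.15,"tz":0,"wx":0,"wy":0,"wz":0},{"tx":0,"ty":0.15,"tz":0.1,"wx":0,"wy":0,"wz":0},{"tx":0,"ty":0.15,"tz":0.1,"wx":0,"wy":0,"wz":0}]'
python3 -m creep '[{"tx":0,"ty":0,"tz":0.05,"wx":0,"wy":0,"wz":0},{"tx":0,"ty":0,"tz":0.05,"wx":0,"wy":0,"wz":0}]'
```

```text
t: 17.35
ee_pos: [0.4039, 0.3568, 0.0085]
tool_rot: [-3.141, -0.001, -0.001]
contact_force: [-2.0, -2.6, 10.5]
gripper_width: 0.0413
t: 17.6
ee_pos: [0.4039, 0.3568, 0.0084]
tool_rot: [-3.141, -0.001, -0.001]
contact_force: [-3.4, -3.8, 17.3]
gripper_width: 0.0412
```

Down, with contact at z 0.0085. Easing off slightly, then releasing, lifting and returning.

```bash
python3 -m creep '[{"tx":0,"ty":0,"tz":-0.1,"wx":0,"wy":0,"wz":0},{"tx":0,"ty":0,"tz":-0.1,"wx":0,"wy":0,"wz":0}]' && python3 -m creep '[{"tx":0,"ty":0,"tz":0,"wx":0,"wy":0,"wz":0},{"tx":0,"ty":0,"tz":0,"wx":0,"wy":0,"wz":0},{"tx":0,"ty":0,"tz":0,"wx":0,"wy":0,"wz":0},{"tx":0,"ty":0,"tz":0,"wx":0,"wy":0,"wz":0},{"tx":0,"ty":0,"tz":0,"wx":0,"wy":0,"wz":0},{"tx":0,"ty":0,"tz":0,"wx":0,"wy":0,"wz":0},{"tx":0,"ty":0,"tz":0,"wx":0,"wy":0,"wz":0}]' 8.54 && python3 -m creep '[{"tx":0,"ty":0,"tz":-1,"wx":0,"wy":0,"wz":0},{"tx":0,"ty":0,"tz":-3,"wx":0,"wy":0,"wz":0},{"tx":0,"ty":0,"tz":-7,"wx":0,"wy":0,"wz":0},{"tx":0,"ty":0,"tz":-12,"wx":0,"wy":0,"wz":0},{"tx":0,"ty":0,"tz":-17,"wx":0,"wy":0,"wz":0},{"tx":2,"ty":4,"tz":-19,"wx":0,"wy":0,"wz":0},{"tx":4,"ty":9,"tz":-19,"wx":0,"wy":0,"wz":0},{"tx":4.6,"ty":14,"tz":-19,"wx":0,"wy":0,"wz":0},{"tx":4.6,"ty":15.3,"tz":-19,"wx":0,"wy":0,"wz":0},{"tx":4.6,"ty":15.3,"tz":-19,"wx":0,"wy":0,"wz":0}]'
python3 - <<'E'
from h import *
W=look('w8.png')
print(proj(W,[.404,.3565,.045]),proj(W,[.404,.3565,.005])); q=proj(W,[.404,.3565,.02]).astype(int)
crop(W,q[0]-60,q[1]-60,q[0]+60,q[1]+60,5,"r1.png"); print(q-60)
E
```

```text
t: 17.85
ee_pos: [0.404, 0.357, 0.0085]
tool_rot: [-3.141, -0.001, -0.001]
contact_force: [-0.6, -0.5, 7.0]
gripper_width: 0.0413
t: 18.73
ee_pos: [0.4038, 0.357, 0.0082]
tool_rot: [-3.142, -0.001, -0.0]
contact_force: [-0.4, 0.3, 0.2]
gripper_width: 0.0855
t: 19.98
ee_pos: [0.4499, 0.2037, 0.1988]
tool_rot: [-3.141, 0.001, -0.001]
contact_force: [-0.8, 0.7, 0.1]
gripper_width: 0.0855
t 20.02 ee [0.4498 0.205  0.1987] yaw 0.07 tilt [0.0006 0.001 ] F [0.3 0.2 0.9] w 0.0855
[177.48161119 212.20134295] [190.9644689  200.28812901]
[126 144]
```

View pics/r1.png

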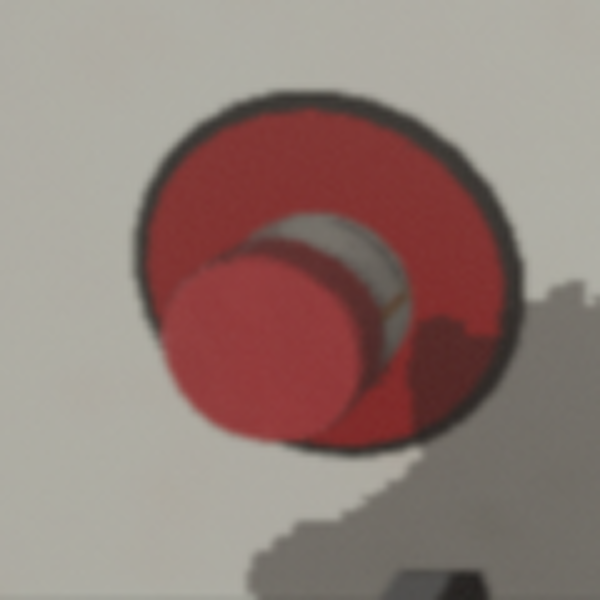

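Red's lid top is at (178.4,213), where (177.5,212.2) is expected, so it is well centred (12 pictures viewed so far). Back to the stack for blue.

```bash
python3 -m creep '[{"tx":0.5,"ty":2,"tz":0,"wx":0,"wy":0,"wz":0},{"tx":1.5,"ty":7,"tz":0,"wx":0,"wy":0,"wz":0},{"tx":2.5,"ty":12,"tz":0,"wx":0,"wy":0,"wz":0},{"tx":3.5,"ty":17,"tz":0,"wx":0,"wy":0,"wz":0},{"tx":4.5,"ty":22,"tz":0,"wx":0,"wy":0,"wz":0},{"tx":5.5,"ty":27,"tz":0,"wx":0,"wy":0,"wz":0},{"tx":6.5,"ty":32,"tz":2,"wx":0,"wy":0,"wz":0},{"tx":7.1,"ty":34.5,"tz":3,"wx":0,"wy":0,"wz":0},{"tx":7.1,"ty":34.9,"tz":3,"wx":0,"wy":0,"wz":0},{"tx":7.1,"ty":34.9,"tz":3,"wx":0,"wy":0,"wz":0}]'
python3 - <<'E'
from h import *
W=look('w9.png')
for n,a in (("blue lid",("blue",.104,(250,120,390,280))),):
    r=disc(W,*a); print(n,r[0].round(1),r[1].round(4),r[2].round(4),r[3])
b=masks(W)["blue"].astype(np.uint8)*255; 
p=W["pixels"]; crop(W,255,110,375,270,4,"s2.png")
E
```

```text
t: 21.28
ee_pos: [0.5218, -0.1431, 0.1683]
tool_rot: [-3.141, -0.004, -0.0]
contact_force: [-0.4, 0.3, 0.1]
gripper_width: 0.0856
t 21.32 ee [ 0.5218 -0.1428  0.1685] yaw 0.2 tilt [0.0006 0.0009] F [-0.1  0.4  0.5] w 0.0853
blue lid [309.8 205.3] [ 0.5166 -0.1387  0.104 ] [0.0391 0.045 ] [ 284  181   57   47 1508]
```

View pics/s2.png

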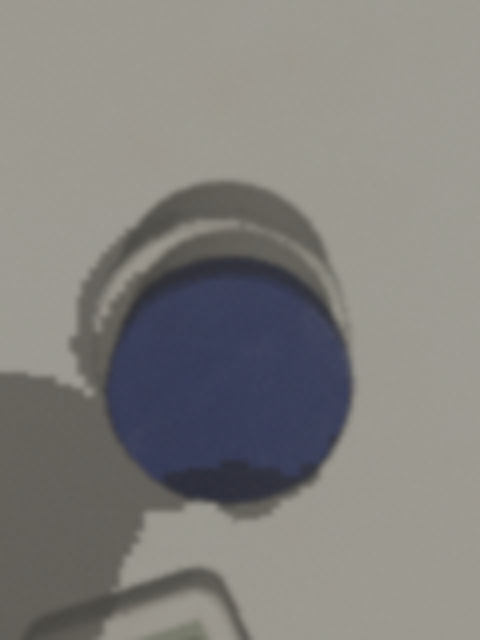

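The blue lid is centred at (312.3,206.3), which gives world (0.516, -0.141). Taking blue.

```bash
python3 -m creep '[{"tx":-0.6,"ty":-0.2,"tz":1,"wx":0,"wy":0,"wz":0},{"tx":-0.6,"ty":-0.2,"tz":3,"wx":0,"wy":0,"wz":0},{"tx":-0.6,"ty":-0.2,"tz":6,"wx":0,"wy":0,"wz":0},{"tx":-0.6,"ty":-0.2,"tz":8.5,"wx":0,"wy":0,"wz":0},{"tx":-0.6,"ty":-0.2,"tz":10,"wx":0,"wy":0,"wz":0},{"tx":-0.6,"ty":-0.2,"tz":10.4,"wx":0,"wy":0,"wz":0},{"tx":-0.6,"ty":-0.2,"tz":10.4,"wx":0,"wy":0,"wz":0}]' 8.54 && python3 -m creep '[{"tx":0,"ty":0,"tz":0,"wx":0,"wy":0,"wz":0},{"tx":0,"ty":0,"tz":0,"wx":0,"wy":0,"wz":0},{"tx":0,"ty":0,"tz":0,"wx":0,"wy":0,"wz":0},{"tx":0,"ty":0,"tz":0,"wx":0,"wy":0,"wz":0},{"tx":0,"ty":0,"tz":0,"wx":0,"wy":0,"wz":0},{"tx":0,"ty":0,"tz":0,"wx":0,"wy":0,"wz":0},{"tx":0,"ty":0,"tz":0,"wx":0,"wy":0,"wz":0},{"tx":0,"ty":0,"tz":0,"wx":0,"wy":0,"wz":0}]' 4.2 25 && python3 -m creep '[{"tx":0,"ty":0,"tz":-0.1,"wx":0,"wy":0,"wz":0},{"tx":0,"ty":0,"tz":-0.4,"wx":0,"wy":0,"wz":0},{"tx":0,"ty":0,"tz":-1,"wx":0,"wy":0,"wz":0},{"tx":0,"ty":0,"tz":-2,"wx":0,"wy":0,"wz":0},{"tx":0,"ty":0,"tz":-3.5,"wx":0,"wy":0,"wz":0},{"tx":0,"ty":0,"tz":-5.5,"wx":0,"wy":0,"wz":0},{"tx":0,"ty":0,"tz":-8,"wx":0,"wy":0,"wz":0},{"tx":0,"ty":0,"tz":-11,"wx":0,"wy":0,"wz":0},{"tx":0,"ty":0,"tz":-13,"wx":0,"wy":0,"wz":0},{"tx":0,"ty":0,"tz":-13,"wx":0,"wy":0,"wz":0}]'
python3 - <<'E'
from h import *
W=look('w10.png'); s=arm.get_state()["ee_pos"]
r=disc(W,"blue",s[2]+.040,(250,180,390,340)); print(r[0].round(1),r[1].round(4),r[2].round(4),r[3])
print(proj(W,[s[0],s[1],s[2]+.040]))
E
```

```text
t: 22.2
ee_pos: [0.5154, -0.1428, 0.0645]
tool_rot: [3.142, 0.002, 0.001]
contact_force: [0.3, -0.2, 0.1]
gripper_width: 0.0854
t: 23.2
ee_pos: [0.5161, -0.1429, 0.065]
tool_rot: [3.142, 0.001, 0.003]
contact_force: [0.1, 1.4, 5.2]
gripper_width: 0.0476
t: 24.45
ee_pos: [0.5162, -0.1432, 0.1964]
tool_rot: [3.141, 0.001, 0.006]
contact_force: [-0.4, 0.7, -0.7]
gripper_width: 0.047
t 24.5 ee [ 0.5155 -0.1431  0.1951] yaw 0.04 tilt [ 0.0017 -0.0003] F [ 0.5  0.4 -0.9] w 0.0472
[316.7 246.6] [ 0.5278 -0.1441  0.2351] [0.0232 0.0436] [ 269  225   92   45 2780]
[314.57213735 269.46335963]
```

Blue is held centred (u 269–361). Carrying it to the blue stand.

```bash
python3 -m creep '[{"tx":0,"ty":-1.5,"tz":0,"wx":0,"wy":0,"wz":0},{"tx":0,"ty":-5,"tz":0,"wx":0,"wy":0,"wz":0},{"tx":0,"ty":-10,"tz":0,"wx":0,"wy":0,"wz":0},{"tx":-0.5,"ty":-15,"tz":0,"wx":0,"wy":0,"wz":0},{"tx":-1,"ty":-20,"tz":0,"wx":0,"wy":0,"wz":0},{"tx":-1.3,"ty":-25,"tz":0,"wx":0,"wy":0,"wz":0},{"tx":-1.6,"ty":-29.5,"tz":2,"wx":0,"wy":0,"wz":0},{"tx":-1.6,"ty":-33,"tz":5,"wx":0,"wy":0,"wz":0},{"tx":-1.6,"ty":-34,"tz":8,"wx":0,"wy":0,"wz":0},{"tx":-1.6,"ty":-34.1,"tz":11,"wx":0,"wy":0,"wz":0},{"tx":-1.6,"ty":-34.1,"tz":12,"wx":0,"wy":0,"wz":0},{"tx":-1.6,"ty":-34.1,"tz":12,"wx":0,"wy":0,"wz":0}]'
python3 -m creep '[{"tx":0,"ty":0,"tz":1.5,"wx":0,"wy":0,"wz":0},{"tx":0,"ty":0,"tz":3.5,"wx":0,"wy":0,"wz":0},{"tx":0,"ty":0,"tz":5,"wx":0,"wy":0,"wz":0},{"tx":0,"ty":0,"tz":5.7,"wx":0,"wy":0,"wz":0},{"tx":0,"ty":0,"tz":5.9,"wx":0,"wy":0,"wz":0},{"tx":0,"ty":0,"tz":5.9,"wx":0,"wy":0,"wz":0}]'
```

```text
t: 26.0
ee_pos: [0.4982, 0.198, 0.0737]
tool_rot: [3.141, 0.002, -0.003]
contact_force: [0.0, 0.3, -0.7]
gripper_width: 0.0473
t: 26.75
ee_pos: [0.4992, 0.1981, 0.0155]
tool_rot: [-3.141, -0.001, -0.001]
contact_force: [-0.1, -0.5, 0.1]
gripper_width: 0.047
```

```bash
python3 -m creep '[{"tx":0.1,"ty":0,"tz":0.1,"wx":0,"wy":0,"wz":0},{"tx":0.1,"ty":0,"tz":0.2,"wx":0,"wy":0,"wz":0},{"tx":0.1,"ty":0,"tz":0.2,"wx":0,"wy":0,"wz":0}]'
python3 -m creep '[{"tx":0,"ty":0,"tz":0.1,"wx":0,"wy":0,"wz":0},{"tx":0,"ty":0,"tz":0.1,"wx":0,"wy":0,"wz":0}]'
python3 -m creep '[{"tx":0,"ty":0,"tz":0.1,"wx":0,"wy":0,"wz":0},{"tx":0,"ty":0,"tz":0.1,"wx":0,"wy":0,"wz":0}]'
```

```text
t: 27.12
ee_pos: [0.4999, 0.198, 0.0133]
tool_rot: [-3.142, -0.001, -0.0]
contact_force: [0.9, -0.5, -1.1]
gripper_width: 0.0471
t: 27.38
ee_pos: [0.5, 0.1981, 0.0123]
tool_rot: [-3.141, -0.001, -0.0]
contact_force: [0.3, 0.5, 0.4]
gripper_width: 0.0471
t: 27.62
ee_pos: [0.5004, 0.1982, 0.012]
tool_rot: [-3.141, -0.001, -0.002]
contact_force: [-0.6, -0.3, 10.6]
gripper_width: 0.0468
```

Blue is down at z 0.012 as predicted. Releasing, lifting and checking.

```bash
python3 -m creep '[{"tx":0,"ty":0,"tz":-0.05,"wx":0,"wy":0,"wz":0},{"tx":0,"ty":0,"tz":-0.05,"wx":0,"wy":0,"wz":0},{"tx":0,"ty":0,"tz":-0.05,"wx":0,"wy":0,"wz":0},{"tx":0,"ty":0,"tz":-0.05,"wx":0,"wy":0,"wz":0},{"tx":0,"ty":0,"tz":-0.05,"wx":0,"wy":0,"wz":0},{"tx":0,"ty":0,"tz":-0.05,"wx":0,"wy":0,"wz":0},{"tx":0,"ty":0,"tz":-0.05,"wx":0,"wy":0,"wz":0}]' 8.54 && python3 -m creep '[{"tx":0,"ty":0,"tz":-1,"wx":0,"wy":0,"wz":0},{"tx":0,"ty":0,"tz":-3,"wx":0,"wy":0,"wz":0},{"tx":0,"ty":0,"tz":-7,"wx":0,"wy":0,"wz":0},{"tx":0,"ty":0,"tz":-12,"wx":0,"wy":0,"wz":0},{"tx":0,"ty":3,"tz":-16,"wx":0,"wy":0,"wz":0},{"tx":0,"ty":7,"tz":-17,"wx":0,"wy":0,"wz":0},{"tx":0,"ty":12,"tz":-17,"wx":0,"wy":0,"wz":0},{"tx":0,"ty":15,"tz":-17,"wx":0,"wy":0,"wz":0},{"tx":0,"ty":15,"tz":-17,"wx":0,"wy":0,"wz":0}]'
python3 - <<'E'
from h import *
W=look('w11.png')
a=proj(W,[.5003,.198,.051]); print(a,proj(W,[.5003,.198,.005]),proj(W,[.4463,.023,.005])); q=a.astype(int)
crop(W,q[0]-60,q[1]-60,q[0]+60,q[1]+60,5,"b1.png"); print(q-60)
r=disc(W,"blue",.051,tuple(q-26)+tuple(q+26));print(r[0])
E
```

```text
t: 28.5
ee_pos: [0.4999, 0.198, 0.0117]
tool_rot: [-3.142, -0.001, 0.0]
contact_force: [0.3, -0.8, -0.8]
gripper_width: 0.0853
t: 29.62
ee_pos: [0.4999, 0.0452, 0.1825]
tool_rot: [3.141, -0.006, 0.001]
contact_force: [-0.4, -0.3, -0.3]
gripper_width: 0.0856
t 29.68 ee [0.5    0.0472 0.1824] yaw -0.08 tilt [0.0007 0.0001] F [ 0.7  0.7 -0.4] w 0.0854
[161.46743505 177.51503934] [180.16746145 166.8728571 ] [334.20961044 210.68377464]
[101 117]
[160.18086348 176.65169195]
```

View pics/b1.png

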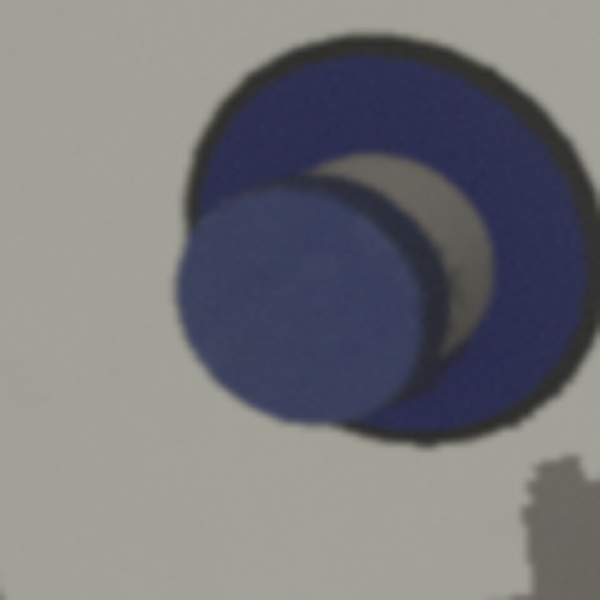

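Blue's lid is at (161.4,177.6) against an expected (161.5,177.5), so it is centred. Now the white jar, which needs a measurement from overhead.

```bash
python3 -m creep '[{"tx":0.2,"ty":2,"tz":0,"wx":0,"wy":0,"wz":0},{"tx":0.5,"ty":7,"tz":0,"wx":0,"wy":0,"wz":0},{"tx":1,"ty":12,"tz":0,"wx":0,"wy":0,"wz":0},{"tx":1.4,"ty":17,"tz":1,"wx":0,"wy":0,"wz":0},{"tx":1.4,"ty":18.8,"tz":2,"wx":0,"wy":0,"wz":0},{"tx":1.4,"ty":18.8,"tz":2,"wx":0,"wy":0,"wz":0},{"tx":1.4,"ty":18.8,"tz":2,"wx":0,"wy":0,"wz":0}]'
python3 - <<'E'
from h import *
W=look('w12.png'); print(proj(W,[.512,-.141,.058]),proj(W,[.512,-.141,0]))
c=W["pixels"][130:280,240:390,::-1]; c=cv2.convertScaleAbs(c,alpha=1.3,beta=-20)
cv2.imwrite("pics/wj.png",cv2.resize(c,None,fx=4,fy=4,interpolation=cv2.INTER_CUBIC))
E
```

```text
t: 30.55
ee_pos: [0.5146, -0.1376, 0.162]
tool_rot: [-3.14, -0.005, -0.0]
contact_force: [0.7, -0.1, 0.4]
gripper_width: 0.0855
t 30.6 ee [ 0.5147 -0.1376  0.1621] yaw 0.22 tilt [0.0005 0.001 ] F [ 0.1  0.5 -0.2] w 0.0854
[319.20611792 187.6978018 ] [318.73160456 172.09414117]
```

View pics/wj.png

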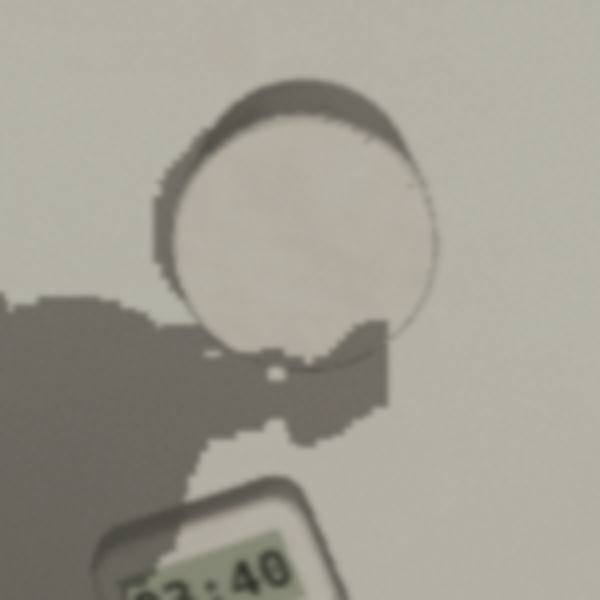

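The white lid spans crop 173–438 × 115–370, centred at (316.4,190.6). That gives (0.509, -0.1385), 7 mm off blue's axis as described. Taking it.

```bash
python3 -m creep '[{"tx":-0.5,"ty":0.1,"tz":1,"wx":0,"wy":0,"wz":0},{"tx":-0.5,"ty":0.1,"tz":4,"wx":0,"wy":0,"wz":0},{"tx":-0.5,"ty":0.1,"tz":7.5,"wx":0,"wy":0,"wz":0},{"tx":-0.5,"ty":0.1,"tz":9,"wx":0,"wy":0,"wz":0},{"tx":-0.5,"ty":0.1,"tz":9,"wx":0,"wy":0,"wz":0},{"tx":-0.5,"ty":0.1,"tz":9,"wx":0,"wy":0,"wz":0}]' 8.54 
python3 - <<'E'
from h import *
W=look('w13.png');s=arm.get_state()["ee_pos"]; print(proj(W,[.509,-.1385,.058]),proj(W,[s[0],s[1],.058]))
c=W["pixels"][180:330,200:430,::-1]; c=cv2.convertScaleAbs(c,alpha=1.5,beta=-20)
cv2.imwrite("pics/wj2.png",cv2.resize(c,None,fx=3,fy=3,interpolation=cv2.INTER_CUBIC))
E
```

```text
t: 31.35
ee_pos: [0.5098, -0.141, 0.0726]
tool_rot: [3.141, 0.002, 0.002]
contact_force: [1.0, -0.2, -0.0]
gripper_width: 0.0851
t 31.4 ee [ 0.51   -0.1411  0.0727] yaw 0.05 tilt [ 0.0018 -0.0003] F [1.3 0.3 0.7] w 0.0854
[311.18518475 225.55462759] [315.18793203 224.19307273]
```

```bash
python3 -m creep '[{"tx":-0.1,"ty":-0.25,"tz":0,"wx":0,"wy":0,"wz":0},{"tx":-0.1,"ty":-0.25,"tz":1,"wx":0,"wy":0,"wz":0},{"tx":-0.1,"ty":-0.25,"tz":2.5,"wx":0,"wy":0,"wz":0},{"tx":-0.1,"ty":-0.25,"tz":4,"wx":0,"wy":0,"wz":0},{"tx":-0.1,"ty":-0.25,"tz":5.3,"wx":0,"wy":0,"wz":0},{"tx":-0.1,"ty":-0.25,"tz":5.9,"wx":0,"wy":0,"wz":0},{"tx":-0.1,"ty":-0.25,"tz":5.9,"wx":0,"wy":0,"wz":0}]' && python3 -m creep '[{"tx":0,"ty":0,"tz":0,"wx":0,"wy":0,"wz":0},{"tx":0,"ty":0,"tz":0,"wx":0,"wy":0,"wz":0},{"tx":0,"ty":0,"tz":0,"wx":0,"wy":0,"wz":0},{"tx":0,"ty":0,"tz":0,"wx":0,"wy":0,"wz":0},{"tx":0,"ty":0,"tz":0,"wx":0,"wy":0,"wz":0},{"tx":0,"ty":0,"tz":0,"wx":0,"wy":0,"wz":0},{"tx":0,"ty":0,"tz":0,"wx":0,"wy":0,"wz":0},{"tx":0,"ty":0,"tz":0,"wx":0,"wy":0,"wz":0}]' 5.2 30 && python3 -m creep '[{"tx":0,"ty":0,"tz":-0.1,"wx":0,"wy":0,"wz":0},{"tx":0,"ty":0,"tz":-0.4,"wx":0,"wy":0,"wz":0},{"tx":0,"ty":0,"tz":-1,"wx":0,"wy":0,"wz":0},{"tx":0,"ty":0,"tz":-2,"wx":0,"wy":0,"wz":0},{"tx":0,"ty":0,"tz":-3.5,"wx":0,"wy":0,"wz":0},{"tx":0,"ty":0,"tz":-5.5,"wx":0,"wy":0,"wz":0},{"tx":0,"ty":0,"tz":-7.5,"wx":0,"wy":0,"wz":0},{"tx":0,"ty":0,"tz":-8,"wx":0,"wy":0,"wz":0},{"tx":0,"ty":0,"tz":-8,"wx":0,"wy":0,"wz":0}]'
python3 - <<'E'
from h import *
W=look('w14.png');s=arm.get_state()["ee_pos"]; print(proj(W,[s[0],s[1],s[2]+.044]))
g=cv2.cvtColor(W["pixels"],cv2.COLOR_RGB2GRAY).astype(int)
for v in (240,255,265): print(v,g[v,235:400:3])
E
```

```text
t: 32.28
ee_pos: [0.5079, -0.1384, 0.0121]
tool_rot: [-3.141, -0.001, 0.002]
contact_force: [-0.1, 0.2, 0.1]
gripper_width: 0.0855
t: 33.28
ee_pos: [0.5087, -0.1386, 0.0135]
tool_rot: [3.141, 0.001, 0.002]
contact_force: [-0.5, 0.8, 6.1]
gripper_width: 0.0581
t: 34.4
ee_pos: [0.5083, -0.1385, 0.0931]
tool_rot: [3.141, 0.001, 0.001]
contact_force: [-0.4, 0.5, -1.0]
gripper_width: 0.058
t 34.45 ee [ 0.508  -0.1384  0.0925] yaw 0.05 tilt [-0.0002  0.    ] F [ 0.1 -0.5 -1.8] w 0.0581
[314.63723441 274.37211362]
240 [102 101 101 102 102 102 102 101  83 120 147 154 155 156 156 155 153 154
 153 153 153 153 154 153 152 153 153 154 154 156 155 157 156 157 157 158
 157 157 157 154 155 155 154 153 151 141 131 158 158 158 157 157 157 158
 157]
255 [ 99  77  74  74  69  40  96 134 143 142 143 145 154 155 155 154 153 153
 152 151 152 152 152 152 152 152 152 153 152 155 156 155 155 156 155 155
 156 155 155 156 156 155 154 155 156 157 156 147  77  52  78  80  80 114
 156]
265 [ 72  73  71  55  37  36  81  97  97  96  97  98  97  98  98 100  99  99
 100  99  99  99 142 150 153 154 153 153 153 154 154 154 154 153 154 152
 153 154 155 154 154 154 153 153 153 104 100 101  64  46  47  71  79  79
  78]
```

White is held centred. Carrying it to the white stand.

```bash
python3 -m creep '[{"tx":-0.6,"ty":-1.5,"tz":0,"wx":0,"wy":0,"wz":0},{"tx":-1.9,"ty":-5,"tz":0,"wx":0,"wy":0,"wz":0},{"tx":-3.6,"ty":-9.5,"tz":0,"wx":0,"wy":0,"wz":0},{"tx":-5.4,"ty":-14,"tz":0,"wx":0,"wy":0,"wz":0},{"tx":-6.2,"ty":-16.1,"tz":1,"wx":0,"wy":0,"wz":0},{"tx":-6.2,"ty":-16.1,"tz":3,"wx":0,"wy":0,"wz":0},{"tx":-6.2,"ty":-16.1,"tz":5,"wx":0,"wy":0,"wz":0},{"tx":-6.2,"ty":-16.1,"tz":6.5,"wx":0,"wy":0,"wz":0},{"tx":-6.2,"ty":-16.1,"tz":7,"wx":0,"wy":0,"wz":0},{"tx":-6.2,"ty":-16.1,"tz":7,"wx":0,"wy":0,"wz":0},{"tx":-6.2,"ty":-16.1,"tz":7,"wx":0,"wy":0,"wz":0}]'
python3 -m creep '[{"tx":0,"ty":0,"tz":0.1,"wx":0,"wy":0,"wz":0},{"tx":0,"ty":0,"tz":0.2,"wx":0,"wy":0,"wz":0},{"tx":0,"ty":0,"tz":0.2,"wx":0,"wy":0,"wz":0}]'
python3 -m creep '[{"tx":0,"ty":0,"tz":0.1,"wx":0,"wy":0,"wz":0},{"tx":0,"ty":0,"tz":0.1,"wx":0,"wy":0,"wz":0}]'
```

```text
t: 35.83
ee_pos: [0.4462, 0.0226, 0.0231]
tool_rot: [-3.141, -0.001, -0.001]
contact_force: [-0.9, -0.2, -0.5]
gripper_width: 0.0583
t: 36.2
ee_pos: [0.4461, 0.0224, 0.0208]
tool_rot: [-3.142, -0.001, -0.0]
contact_force: [0.1, 0.6, -1.2]
gripper_width: 0.0581
t: 36.45
ee_pos: [0.446, 0.0225, 0.0196]
tool_rot: [-3.142, -0.001, 0.0]
contact_force: [0.5, -0.5, -1.0]
gripper_width: 0.0582
```

```bash
python3 -m creep '[{"tx":0,"ty":0,"tz":0.1,"wx":0,"wy":0,"wz":0},{"tx":0,"ty":0,"tz":0.1,"wx":0,"wy":0,"wz":0}]'
python3 -m creep '[{"tx":0,"ty":0,"tz":0.05,"wx":0,"wy":0,"wz":0},{"tx":0,"ty":0,"tz":0.05,"wx":0,"wy":0,"wz":0}]'
```

```text
t: 36.7
ee_pos: [0.446, 0.0225, 0.0186]
tool_rot: [-3.142, -0.001, 0.0]
contact_force: [0.7, 0.6, -0.1]
gripper_width: 0.058
t: 36.95
ee_pos: [0.4459, 0.0225, 0.0185]
tool_rot: [-3.142, -0.001, 0.0]
contact_force: [-2.0, -0.4, 6.4]
gripper_width: 0.0581
```

Down, 6 N. Releasing and lifting straight up, then a final look.

```bash
python3 -m creep '[{"tx":0,"ty":0,"tz":-0.03,"wx":0,"wy":0,"wz":0},{"tx":0,"ty":0,"tz":-0.03,"wx":0,"wy":0,"wz":0},{"tx":0,"ty":0,"tz":-0.03,"wx":0,"wy":0,"wz":0},{"tx":0,"ty":0,"tz":-0.03,"wx":0,"wy":0,"wz":0},{"tx":0,"ty":0,"tz":-0.03,"wx":0,"wy":0,"wz":0},{"tx":0,"ty":0,"tz":-0.03,"wx":0,"wy":0,"wz":0},{"tx":0,"ty":0,"tz":-0.03,"wx":0,"wy":0,"wz":0}]' 8.54 && python3 -m creep '[{"tx":0,"ty":0,"tz":-1,"wx":0,"wy":0,"wz":0},{"tx":0,"ty":0,"tz":-3,"wx":0,"wy":0,"wz":0},{"tx":0,"ty":0,"tz":-7,"wx":0,"wy":0,"wz":0},{"tx":0,"ty":0,"tz":-12,"wx":0,"wy":0,"wz":0},{"tx":0,"ty":0,"tz":-17,"wx":0,"wy":0,"wz":0},{"tx":2,"ty":0,"tz":-22,"wx":0,"wy":0,"wz":0},{"tx":4,"ty":0,"tz":-25,"wx":0,"wy":0,"wz":0},{"tx":4,"ty":0,"tz":-27,"wx":0,"wy":0,"wz":0},{"tx":4,"ty":0,"tz":-27,"wx":0,"wy":0,"wz":0},{"tx":4,"ty":0,"tz":-27,"wx":0,"wy":0,"wz":0}]'
python3 - <<'E'
from h import *
W=look('end.png')
for n,p in (("white lid",(.4463,.023,.063)),("white dot",(.4463,.023,.005)),("blue lid",(.5003,.198,.051)),("green lid",(.400,-.310,.045)),("red lid",(.404,.3565,.045)),("roll top",(.584,.0217,.036)),("timer",(.3748,-.1139,.019))): print(n,proj(W,p).round(1))
E
```

```text
t: 37.83
ee_pos: [0.4461, 0.0225, 0.0185]
tool_rot: [-3.142, -0.001, 0.0]
contact_force: [0.5, -0.1, 0.5]
gripper_width: 0.0854
t: 39.08
ee_pos: [0.4853, 0.0224, 0.288]
tool_rot: [3.142, 0.001, -0.001]
contact_force: [-0.1, 0.5, 0.4]
gripper_width: 0.0855
t 39.12 ee [0.4852 0.0224 0.2877] yaw 0.05 tilt [-0.0015 -0.0002] F [-0.5  0.2 -0.1] w 0.0852
white lid [315. 187.]
white dot [315.1 175.6]
blue lid [179.7 144.4]
green lid [550.9 214.6]
red lid [ 78.3 212.1]
roll top [316.   75.6]
timer [405.5 223.7]
```

View pics/end.png

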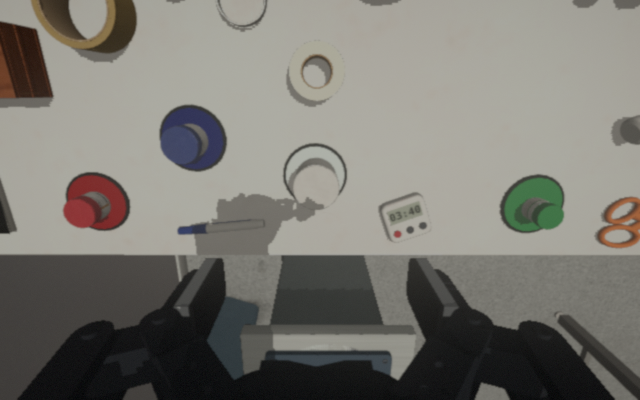

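All four stand where expected in this last picture. White's lid is at about (317,186) against (315,187), green (549,215), red (80,211), blue (181,145). The roll and timer have not moved.

```bash
python3 -c "
from station import arm
print(arm.close_job(), arm.get_state()['t'])"
```

```text
the job is handed in; nothing more can be done
the job is handed in; nothing more can be done
```

I took the stack apart from the top down and set the green, red, blue and white jars on the stands matching their lids. Each was lowered in small steps to a light contact, released, and the hand lifted clear. The job was handed in shortly after 39 s, with no verdict reported.

- **Placing:** the last picture shows all four upright and released, their lids within about 2 px (roughly 2–3 mm) of where centred jars should appear. The limit is 12 mm. The white jar's position is the least certain, because white on white made its edge hard to read.
- **Bystanders:** the roll is about 4 px from where the top camera first put it, within that measurement's error, and the timer also looks unmoved. I did not touch either.
- **Forces:** setting down took 6 to 11 N for three jars. Red reached 17 N before I eased off, still well under the limits.
- **Disagreements:** the first move was refused because its rows lacked some keys, so nothing moved. The gripper reads 2–4 mm less than the jar diameters when holding. The cameras differed on stand positions by a few mm (up to about 9 mm for the side view, which I did not use), so I went by the black dots in the wrist camera.

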